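# Tip the inspected ball out of its tray

## Robot

A 6-joint arm with a two-finger parallel gripper is mounted at the origin on the work surface. World frame = base frame: x ahead of the robot, y to its left, z up, the work surface at z = 0. Lengths are in m, angles in rad, forces in N, time in s.
With the tool pointing down it reaches from about 0.3 to 0.875 m from the base axis. Payload 6.4 kg.
Tool frame: the origin (TCP) lies on the centre line of the jaws, within the pads' length; the fingertips stand 14 mm ahead of it and the grasp point (between the pads) lies 5 mm behind it; z points along the fingers, y is the direction in which the jaws open and shut (so a half turn about z gives the same grasp; the last joint's range is limited). The gripper opens to 85 mm and grips with 20 to 120 N. Pads are 22 mm wide; open, the fingers measure 114 mm over their backs; the gripper's body (76 mm by 85 mm) begins 54 mm behind the grasp point. The pads swing forward as they close: fully open they stand 13 mm farther back than shut.
Start: joints at [-1.414, 0.181, 1.607, -0, 1.354, -0.206], TCP at [0.204, -0.538, 0.245] pointing down, gripper open.
Joint ranges: [-2.99, 2.99], [-0.89, 2.07], [0.3, 2.58], [-1.14, 4.28], [0, 2.63], [-3.12, 3.12]. Speed limits (rad/s): [2.57, 2.57, 3.01, 3.14, 3.14, 3.14].

## Interface

Orientations are given as a unit quaternion [w, x, y, z].
In Python, from bench import * gives the robot as it stands.
- The arm moves only by the tool servo_tool, never from a script. Its argument "plan" is a list that holds one entry, the list of rows, each a list of 5 numbers: the shift along the world's x, y, z in m, then the turn about the world's z in rad, then the gripper command: -1 is shut, 1 is fully open, values between are in proportion. In form: [[[tx, ty, tz, roll, claw], ...]]. A call has 1 to 8 rows; each row shifts and turns the commanded pose from where the row before left it; what a row does not reach is not made up. A row lasts 1/10 s, in which the tool goes at most 50 mm and 8.59 degrees, less where a joint would pass 70% of its speed; a pose out of reach is approached as far as the arm can. A call with a gripper value outside its range is refused whole. The fingers move at their own pace and stop on an object; the grip force is fixed at half the most. Time passes only in rows, so rows that do not move let the fingers close. It gives the time, the measured TCP pose, the force and the opening at its end, in the units of the state.
- get_obs(): the state, without advancing time (a new reading comes with each control period).
- camera(name): name is "scene" or "side" or "wrist"; returns a dict with "img" (400x640x3 uint8, blue, green, red), "camera_matrix" (3x3 intrinsics, pixels), "rvec" (rotation vector, rad) and "tvec" (3), from world to camera coordinates, as OpenCV has them. Camera axes: x right, y down, z forward; pixel columns grow to the right and rows downward; lengths in m; the calibration is good to about 2 mm. A picture is of the moment at which its call begins. There is no depth.
- hand_in(): hands the job in, once; it reports no verdict.
Trained networks look in a picture, given as the dict that the camera call returned (one of the last four; its "shot" number tells which), for a name from the list of things; names that differ only in an ending like _2 or _b are one class to them, and where a whole thing is asked for, a point or a joint stands for the part that bears it (a point fixed in the world has none). Each returns a list of dicts, best first, with "conf" (0 to 1); they miss things now and then, are a little off and sometimes report something else, mostly with a low value. They report only what shows in the picture. A call takes as long as a camera call. They do not tell look-alikes from the thing itself.
- trace(picture, thing): "mask" (400x640 bool, what is visible of it) and "rect" ([left, top, right, bottom] as shares, 0 to 1, of the picture: columns of its width, rows of its height, round what is visible of it).
- pinpoint(picture, thing): "centre" ([row, column] as shares, 0 to 1, of the picture: columns of its width, rows of its height: a listed point, or the origin of a listed thing).
The state is a dict: "time_s": time; "q": joint angles; "dq": joint speeds; "joint_efforts": joint torques, N m; "eef_pos": TCP position; "eef_rot": TCP orientation; "wrist_force": force on the tool from outside, world axes, zero at the start; "torque": the same for the moment, N m; "opening": opening from 0.0 (shut) to 1.0 (fully open).
Only numpy, scipy, OpenCV 4.12 (cv2) and the standard library are available. Lean on these libraries where they do the work, as an engineer would, in place of code of your own. Each camera call takes 0.05 s, during which the arm holds its last target.

## Task

Two small hinged tipping trays stand on the bench. Lift the handle bar of the one with the steel ball in it until that tray is tilted to about 40 degrees, and hold it there until the ball has rolled over the lip into the catch tray below; then bring the tray back down level and let go. Leave the other tray, which holds a steel ring, as it is.

Things in the scene. Friction and masses are not known exactly. Their poses are not given: they have to be found in the camera images.
- ballstand_bar (a point): middle of the round dark bar (10 x 84 mm, 125 mm above the table) on the robot side of the steel tray (80 x 108 mm) with the ball. Own axes: y along bar and hinge, x level to the pouring lip, z up. Hinge line: 120 mm along x, 50 mm down. Lifting tilts 0 (start, level stop) to 69 deg; stiff, stays put, ~5 N. Bar clears end wall 21 mm, rim 25 mm; can turn in the grip. Lip slopes 15 deg, holding the ball.
- ballstand_catch (a point): centre of the inner floor, 11 mm above the table, of the catch tray under the ball tray's lip: open aluminium tray fixed to the same immovable stand, 115 x 92 mm outside (x, y), walls 3 mm thick and 44 mm high. x points along the pouring direction, z up.
- ball_center (a point): centre of the loose polished steel ball, 25 mm across, about 64 g, that lies in one of the two tipping trays.
- ringstand_bar (a point): middle of the handle bar of the other tipping tray, an identical stand whose tray holds a steel ring (32 mm across, 10 mm high); to be left alone. Axes as for the first bar. Which stand is to the left or right changes.
Mind the look-alikes: they are no part of the job. Leave any blue look-alike of the part that bears ball_center alone.

How it is judged:
By the outcome, as a careful person would: the job done as asked, in the order asked, and still so for the second after the job is handed in, with the robot touching nothing.
It also fails if it takes over 35 s, if anything falls off the work surface, if the arm or the gripper's body presses on something with over 40 N, if the wrist force passes 120 N, or if a joint passes its speed limit or range.

## Working session

There is one attempt and no reset: what is moved stays moved. The work goes in short steps, Python scripts to look and compute and a tool call to move; the robot and the scene stay as the last step left them, time stands still between calls to the robot, and variables do not carry over. Pictures are saved under pics/ and viewed, and the job is handed in when it is done.

Besides the shell and the picture viewer there is one more tool, called after ">>>" as name(argument=value, ...) on one line, values as JSON. servo_tool: Moves the arm, as the interface text tells. Its arguments: {"type":"object","properties":{"plan":{"type":"array"}},"required":["plan"]}

```bash
mkdir -p pics; cat > h.py <<'E'
from bench import *
import numpy as np, cv2
def pp(c,name,n=4):
    r=pinpoint(c,name)
    return [(round(d['centre'][1]*640,1),round(d['centre'][0]*400,1),round(d['conf'],2)) for d in r[:n]]
def P(c):
    R=cv2.Rodrigues(np.array(c['rvec'],float))[0]; t=np.array(c['tvec'],float).reshape(3,1)
    return np.array(c['camera_matrix'])@np.hstack([R,t])
def tri(c1,p1,c2,p2):
    X=cv2.triangulatePoints(P(c1),P(c2),np.array(p1[:2],float).reshape(2,1),np.array(p2[:2],float).reshape(2,1))
    return (X[:3]/X[3]).ravel()
def proj(c,X):
    return cv2.projectPoints(np.array(X,float).reshape(-1,3),np.array(c['rvec'],float),np.array(c['tvec'],float),np.array(c['camera_matrix'],float),None)[0].reshape(-1,2)
def onz(c,p,z):
    R=cv2.Rodrigues(np.array(c['rvec'],float))[0]; t=np.array(c['tvec'],float).ravel()
    o=-R.T@t; d=R.T@np.linalg.inv(np.array(c['camera_matrix']))@np.array([p[0],p[1],1.])
    return o+d*(z-o[2])/d[2]
E
python3 - <<'E'
from h import *
for n in ["scene","side"]:
    c=camera(n); cv2.imwrite(f"pics/{n}0.png",c['img'])
    R=cv2.Rodrigues(np.array(c['rvec'],float))[0]; print(n,-R.T@np.array(c['tvec']).ravel())
    for k in ["ballstand_bar","ballstand_catch","ball_center","ringstand_bar"]: print(k,pp(c,k))
print(get_obs())
E
```

```text
scene [ 1.03133967 -0.61646352  0.84830619]
ballstand_bar [(331.9, 137.0, 0.57)]
ballstand_catch [(396.5, 193.7, 0.81)]
ball_center [(351.5, 156.8, 0.53), (311.5, 191.7, 0.51), (327.9, 149.8, 0.35)]
ringstand_bar [(232.3, 220.1, 0.88)]
side [0.47358066 0.58673883 0.62910923]
ballstand_bar [(369.6, 271.0, 0.88)]
ballstand_catch [(261.6, 322.0, 0.7)]
ball_center [(404.3, 357.8, 0.79), (339.8, 286.5, 0.6), (362.0, 273.0, 0.47)]
ringstand_bar [(373.6, 150.2, 0.93)]
{'time_s': 0.5, 'q': array([-1.41433450e+00,  1.80797698e-01,  1.60704637e+00,  1.49302977e-05,
        1.35383284e+00, -2.06302293e-01]), 'dq': array([-0.00026915, -0.00077349, -0.00039343, -0.00067716, -0.00055038,
       -0.00030868]), 'joint_efforts': array([-6.15005010e-04, -4.44443429e+01, -3.51365948e+01, -3.00819356e-04,
        1.91370287e-03, -8.26866682e-06]), 'eef_pos': array([ 0.20406102, -0.53755393,  0.24526731]), 'eef_rot': array([-4.19317991e-05,  9.83595613e-01,  1.80387551e-01,  8.33749609e-06]), 'wrist_force': array([-0.32715265, -0.60929343,  0.76980129]), 'torque': array([ 0.03402027, -0.00842969, -0.01850308]), 'opening': 1.0004486012194684}
```

View pics/scene0.png

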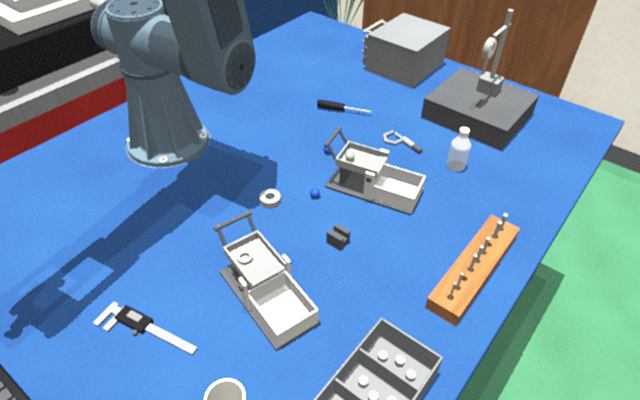

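View pics/side0.png

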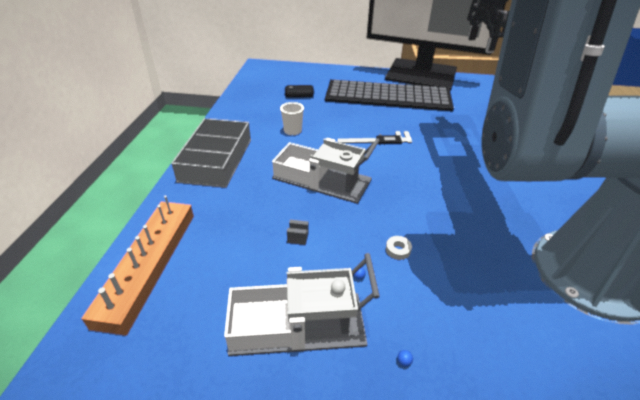

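The ball stand is at scene (375,170) / side (300,305): a grey steel ball lies in its tray at scene (351,157) / side (339,287). The ring stand is at scene (265,275) / side (325,165). Two blue balls lie on the table at scene (315,193) and (327,150), and they are look-alikes. I'll triangulate and confirm with a crop.

```bash
python3 - <<'E'
from h import *
a=camera("scene"); b=camera("side")
r={}
for k in ["ballstand_bar","ballstand_catch","ringstand_bar"]:
    p,q=pp(a,k)[0],pp(b,k)[0]; X=tri(a,p,b,q); r[k]=X
    print(k,X.round(4),(proj(a,X)-p[:2]).round(1),(proj(b,X)-q[:2]).round(1))
X=tri(a,(351.5,156.8),b,(339.8,286.5)); print("ball",X, (proj(a,X)-[351.5,156.8]).round(1))
# bar ends via mask
for n,c in (("scene",a),("side",b)):
    for d in trace(c,"ballstand_bar")[:2]:
        m=d['mask']; print(n,d['conf'],np.array(d['rect'])*[640,400,640,400],m.sum())
ia=cv2.resize(a['img'][110:220,290:450],None,fx=2.5,fy=2.5,interpolation=2)
ib=cv2.resize(b['img'][240:375,215:425],None,fx=1.9,fy=1.9*1.0,interpolation=2)
h=max(ia.shape[0],ib.shape[0]);im=np.zeros((h,ia.shape[1]+ib.shape[1],3),np.uint8);im[:ia.shape[0],:ia.shape[1]]=ia;im[:ib.shape[0],ia.shape[1]:]=ib
cv2.imwrite("pics/crop1.png",im);print(im.shape)
E
```

```text
ballstand_bar [0.4446 0.1719 0.1272] [[0.6 0.3]] [[ 1.5 -0.6]]
ballstand_catch [0.6201 0.2133 0.0094] [[0.8 0.2]] [[ 1.7 -0.3]]
ringstand_bar [ 0.4598 -0.1757  0.1209] [[-0.2 -0.2]] [[-0.4  0.2]]
ball [0.49904645 0.18052273 0.08740849] [[-1.3 -0.5]]
scene 0.94 [322.496 127.8   388.608 175.   ] 1201
side 0.71 [285.696 254.08  378.112 320.88 ] 3391
(275, 799, 3)
```

View pics/crop1.png

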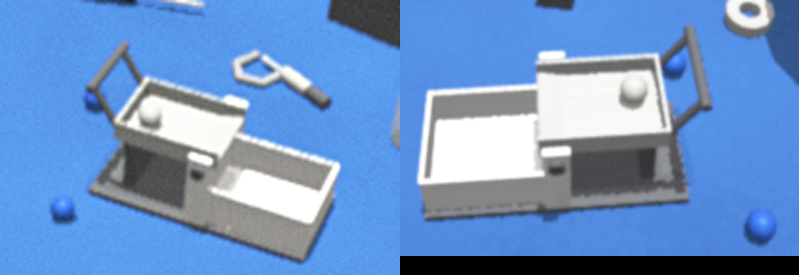

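The crop confirms it: a grey ball lies in the tray of the stand at scene (351,157), and the blue balls are outside on the table. I'm moving above its bar, with the jaws across the bar.

>>> servo_tool(plan=[[[0.015,0.0444,0.003,0.09,1],[0.015,0.0444,0.003,0.09,1],[0.015,0.0444,0.003,0.09,1],[0.015,0.0444,0.003,0.09,1],[0.015,0.0444,0,0.09,1],[0.015,0.0444,0,0.09,1],[0.015,0.0444,0,0.09,1],[0.015,0.0444,0,0.09,1]]])

```text
time_s: 1.8
eef_pos: [0.3243, -0.1807, 0.2576]
eef_rot: [0.001, 0.856, 0.517, 0.0]
wrist_force: [1.5, 0.1, -0.8]
opening: 0.997
```

>>> servo_tool(plan=[[[0.015,0.0444,0,0.09,1],[0.015,0.0444,0,0.09,1],[0.015,0.0444,0,0.09,1],[0.015,0.0444,0,0.09,1],[0.015,0.0444,0,0.09,1],[0.015,0.0444,0,0.09,1],[0.015,0.0444,0,0.09,1],[0.015,0.0444,0,0.09,1]]])

```text
time_s: 2.6
eef_pos: [0.4444, 0.1751, 0.2576]
eef_rot: [0.0, 0.619, 0.786, 0.0]
wrist_force: [1.6, -1.0, 1.2]
opening: 0.997
```

```bash
python3 - <<'E'
from h import *
c=camera("wrist"); cv2.imwrite("pics/w1.png",c['img'])
o=get_obs(); print(o['time_s'],o['eef_pos'],o['eef_rot'],o['q'].round(3))
for k in ["ballstand_bar","ballstand_catch","ball_center"]:
    p=pp(c,k); print(k,p,[onz(c,x,dict(ballstand_bar=.125,ballstand_catch=.011,ball_center=.087)[k]).round(4) for x in p])
E
```

```text
2.65 [0.44550466 0.18044207 0.25752833] [-5.52109296e-04  6.15899266e-01  7.87821194e-01  2.35715860e-03] [ 0.135 -0.049  1.825  0.004  1.363 -0.11 ]
ballstand_bar [(326.5, 190.8, 0.86)] [array([0.4456, 0.1768, 0.125 ])]
ballstand_catch [(465.2, 165.6, 0.93)] [array([0.619 , 0.2198, 0.011 ])]
ball_center [(370.9, 187.7, 0.95), (282.5, 97.9, 0.63), (324.3, 234.0, 0.52)] [array([0.4927, 0.1804, 0.087 ]), array([0.3854, 0.2464, 0.087 ]), array([0.4575, 0.1176, 0.087 ])]
```

View pics/w1.png

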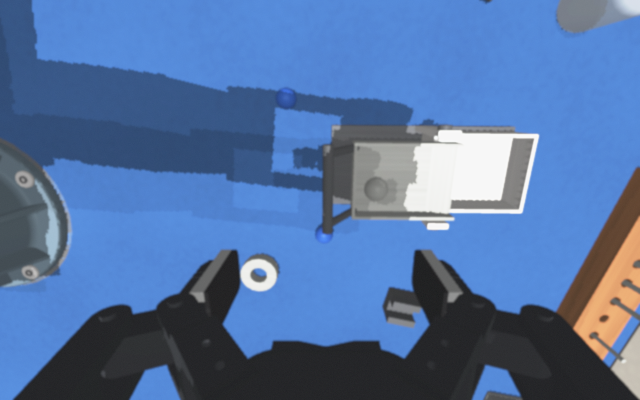

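The wrist view shows the ball's tray with the bar at (327,190), next to the catch tray. A blue ball on the table shows near the bar's end at (324,235). The arm was still settling, so I'll take the picture again now that it's still and fit the bar ends.

```bash
python3 - <<'E'
from h import *
c=camera("wrist"); c=camera("wrist"); cv2.imwrite("pics/w2.png",c['img'])
o=get_obs(); print(o['time_s'],o['eef_pos'],o['eef_rot'])
Q=o['eef_rot'];R=cv2.Rodrigues(np.zeros(3))[0]
from scipy.spatial.transform import Rotation as Ro
r=Ro.from_quat([*Q[1:],Q[0]]).as_matrix(); print("tool y yaw",np.degrees(np.arctan2(r[1,1],r[0,1])))
for k in ["ballstand_bar","ballstand_catch","ball_center"]:
    p=pp(c,k); print(k,p,[onz(c,x,dict(ballstand_bar=.125,ballstand_catch=.011,ball_center=.087)[k]).round(4) for x in p])
g=c['img'][130:250,270:550]
cv2.imwrite("pics/w2c.png",cv2.resize(g,None,fx=2.8,fy=2.8,interpolation=2))
E
```

```text
2.9 [0.44381945 0.17217216 0.25715478] [-6.51771675e-06  6.20875348e-01  7.83909253e-01 -2.92932258e-04]
tool y yaw 13.239820926000258
ballstand_bar [(326.8, 189.0, 0.82)] [array([0.4445, 0.1763, 0.125 ])]
ballstand_catch [(464.9, 167.3, 0.92)] [array([0.618 , 0.2146, 0.011 ])]
ball_center [(374.4, 185.1, 0.86), (325.8, 231.8, 0.61), (285.8, 94.5, 0.54)] [array([0.4944, 0.1816, 0.087 ]), array([0.4573, 0.1184, 0.087 ]), array([0.3873, 0.248 , 0.087 ])]
```

View pics/w2c.png

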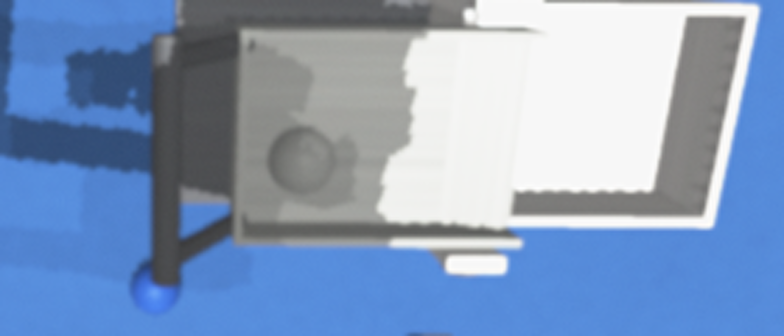

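The crop shows the bar running from (165,37) to (166,283), which is full-image (328.9,143.2) to (329.3,231.1). The ball is in the tray beside it. I'll compute the yaw from these ends.

```bash
python3 - <<'E'
from h import *
c=camera("wrist")
f=lambda u,v:(270+u/2.8,130+v/2.8)
e1=onz(c,f(165,37),.127);e2=onz(c,f(166,283),.127)
d=e1-e2; print(e1,e2,(e1+e2)/2,np.linalg.norm(d),"x-axis yaw",np.degrees(np.arctan2(-d[0],d[1])))
# tray side bottom edge & catch far wall top (z~.047)
for a,b,z in [((245,243),(515,243),.09),((757,8),(713,226),.047),((238,30),(238,240),.095)]:
    A=onz(c,f(*a),z);B=onz(c,f(*b),z);print(A.round(3),B.round(3),np.degrees(np.arctan2(*(B-A)[[1,0]])))
E
```

```text
[0.43731482 0.21617501 0.127     ] [0.45676294 0.13579358 0.127     ] [0.44703888 0.1759843  0.127     ] 0.08270069320215721 x-axis yaw 13.601214633547862
[0.486 0.143 0.09 ] [0.587 0.167 0.09 ] 13.190840453145917
[0.669 0.273 0.047] [0.691 0.182 0.047] -76.33874384888058
[0.463 0.221 0.095] [0.483 0.145 0.095] -75.14378841471773
```

>>> servo_tool(plan=[[[0.002,0.003,-0.02,0,0],[0,0,-0.03,0,0],[0,0,-0.03,0,0],[0,0,-0.025,0,0],[0,0,-0.02,0,0],[0,0,-0.012,0,0],[0,0,0,0,0]]])

```text
time_s: 3.8
eef_pos: [0.4451, 0.1751, 0.119]
eef_rot: [-0.001, 0.621, 0.784, -0.001]
wrist_force: [0.3, -0.2, 0.5]
opening: 0.501
```

```bash
python3 - <<'E'
from h import *
b=camera("side"); a=camera("scene"); o=get_obs(); print(o['time_s'],o['eef_pos'],o['wrist_force'],o['opening'])
ia=cv2.resize(a['img'][90:220,270:430],None,fx=2.5,fy=2.5,interpolation=2)
ib=cv2.resize(b['img'][180:342,220:420],None,fx=2,fy=2,interpolation=2)
cv2.imwrite("pics/g1.png",np.hstack([ia,np.vstack([ib,np.zeros((1,400,3),np.uint8)])[:325]]))
E
```

```text
3.9 [0.44665285 0.17555116 0.12101112] [-0.21077961 -0.35711888  0.65254736] 0.4972399273880353
```

View pics/g1.png

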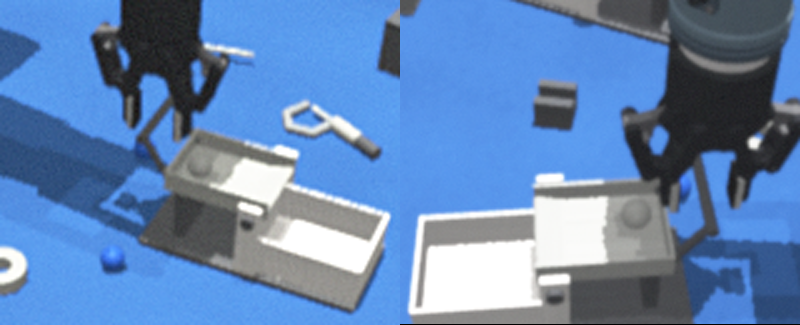

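The fingers straddle the bar in both views and touch nothing. Closing now.

>>> servo_tool(plan=[[[0,0,0,0,-1],[0,0,0,0,-1],[0,0,0,0,-1],[0,0,0,0,-1],[0,0,0,0,-1],[0,0,0,0,-1]]])

```text
time_s: 4.5
eef_pos: [0.446, 0.1757, 0.1214]
eef_rot: [0.0, 0.62, 0.784, -0.0]
wrist_force: [-4.4, -1.6, 6.7]
opening: 0.09
```

```bash
python3 - <<'E'
from h import *
b=camera("side"); a=camera("scene"); o=get_obs(); print(o['time_s'],o['eef_pos'],o['wrist_force'],o['opening'])
ia=cv2.resize(a['img'][90:220,270:430],None,fx=2.5,fy=2.5,interpolation=2)
ib=cv2.resize(b['img'][180:342,220:420],None,fx=2,fy=2,interpolation=2)
cv2.imwrite("pics/g2.png",np.hstack([ia,np.vstack([ib,np.zeros((1,400,3),np.uint8)])[:325]]))
# arc
u=np.array([np.cos(np.radians(13.5)),np.sin(np.radians(13.5))])
prev=np.array([-.12,.05])
for t in range(0,51,4):
    s=np.radians(t); x,z=-.12*np.cos(s)+.05*np.sin(s), .12*np.sin(s)+.05*np.cos(s)
    d=np.array([x,z])-prev; prev=np.array([x,z]); print(t,(u*d[0]).round(4),d[1].round(4), (x+.12).round(4),(z-.05).round(4))
E
```

```text
4.6 [0.44600195 0.17570954 0.1214014 ] [-4.78431575 -2.64170539  6.62438523] 0.08771624604779979
0 [0. 0.] 0.0 0.0 0.0
4 [0.0037 0.0009] 0.0082 0.0038 0.0082
8 [0.0042 0.001 ] 0.008 0.0081 0.0162
12 [0.0048 0.0011] 0.0076 0.013 0.0239
16 [0.0053 0.0013] 0.0073 0.0184 0.0311
20 [0.0057 0.0014] 0.0069 0.0243 0.038
24 [0.0062 0.0015] 0.0065 0.0307 0.0445
28 [0.0066 0.0016] 0.006 0.0375 0.0505
32 [0.007  0.0017] 0.0055 0.0447 0.056
36 [0.0074 0.0018] 0.005 0.0523 0.061
40 [0.0077 0.0018] 0.0045 0.0602 0.0654
44 [0.008  0.0019] 0.0039 0.0684 0.0693
48 [0.0082 0.002 ] 0.0033 0.0769 0.0726
```

View pics/g2.png

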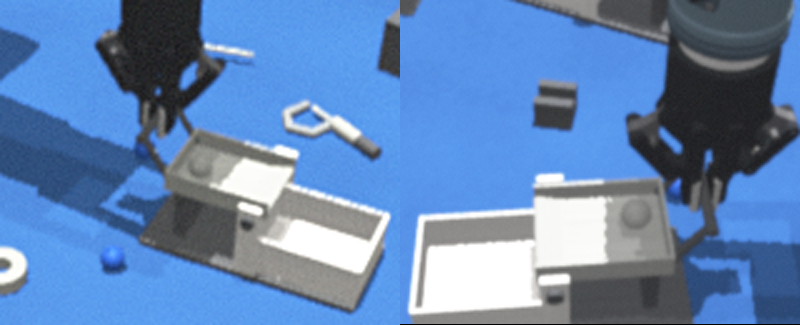

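The bar is gripped (opening 0.088, force under 9 N). Lifting along the arc, first part.

>>> servo_tool(plan=[[[0.0022,0.0005,0.0052,0,-1],[0.0024,0.0006,0.0051,0,-1],[0.0027,0.0007,0.0049,0,-1],[0.0028,0.0007,0.0049,0,-1],[0,0,0,0,-1]]])

```text
time_s: 5.1
eef_pos: [0.4555, 0.178, 0.1409]
eef_rot: [-0.001, 0.62, 0.784, -0.001]
wrist_force: [-7.4, -4.7, 4.6]
opening: 0.092
```

```bash
python3 - <<'E'
from h import *
b=camera("side"); a=camera("scene"); o=get_obs(); print(o['time_s'],o['eef_pos'],o['wrist_force'],o['torque'],o['opening'])
ia=cv2.resize(a['img'][90:220,270:430],None,fx=2.5,fy=2.5,interpolation=2)
ib=cv2.resize(b['img'][180:342,220:420],None,fx=2,fy=2,interpolation=2)
cv2.imwrite("pics/g3.png",np.hstack([ia,np.vstack([ib,np.zeros((1,400,3),np.uint8)])[:325]]))
E
```

```text
5.2 [0.45554034 0.1779922  0.14097067] [-6.19140128 -4.70706622  2.79749821] [-0.71903534  1.2657554  -0.02525352] 0.08894015215971181
```

View pics/g3.png

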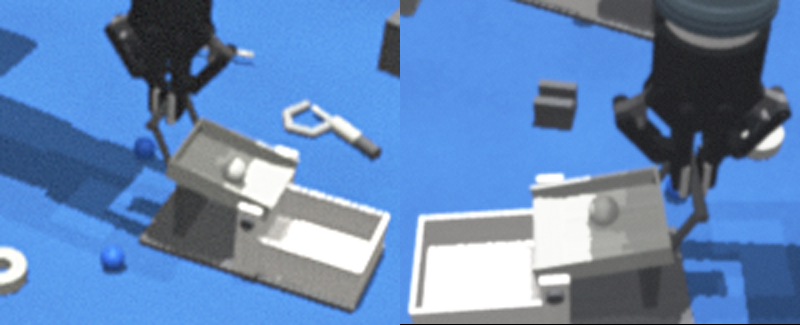

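Tilt is about 10° and the ball has started to roll. Forces are low, so I'm continuing to about 40°.

>>> servo_tool(plan=[[[0.0051,0.0012,0.0074,0,-1],[0.0054,0.0013,0.0071,0,-1],[0.006,0.0014,0.0067,0,-1],[0.0064,0.0015,0.0062,0,-1],[0.0068,0.0016,0.0058,0,-1],[0.0072,0.0017,0.0053,0,-1],[0.0076,0.0018,0.0047,0,-1],[0.0057,0.0014,0.0031,0,-1]]])

```text
time_s: 6.0
eef_pos: [0.5053, 0.1895, 0.1899]
eef_rot: [-0.001, 0.62, 0.784, -0.002]
wrist_force: [-17.2, -8.8, 21.0]
opening: 0.092
```

>>> servo_tool(plan=[[[0,0,0,0,-1],[0,0,0,0,-1],[0,0,0,0,-1],[0,0,0,0,-1],[0,0,0,0,-1],[0,0,0,0,-1]]])

```text
time_s: 6.6
eef_pos: [0.5065, 0.1898, 0.1905]
eef_rot: [0.001, 0.62, 0.784, -0.0]
wrist_force: [-12.2, -7.2, 20.7]
opening: 0.091
```

```bash
python3 - <<'E'
from h import *
b=camera("side"); a=camera("scene"); o=get_obs(); print(o['time_s'],o['eef_pos'],o['wrist_force'],o['torque'],o['opening'])
for c in (a,b): print(pp(c,"ball_center"),pp(c,"ballstand_bar"))
ia=cv2.resize(a['img'][90:220,270:430],None,fx=2.5,fy=2.5,interpolation=2)
ib=cv2.resize(b['img'][180:342,220:420],None,fx=2,fy=2,interpolation=2)
cv2.imwrite("pics/g4.png",np.hstack([ia,np.vstack([ib,np.zeros((1,400,3),np.uint8)])[:325]]))
E
```

```text
6.7 [0.50648351 0.18974327 0.1904948 ] [-13.29575466  -6.53238053  21.59682409] [-1.14631389  2.61927732  0.01754567] 0.09031951530902638
[(315.6, 189.9, 0.61), (399.9, 192.8, 0.45), (328.7, 149.4, 0.44)] [(356.1, 120.3, 0.84)]
[(258.0, 312.0, 0.62), (361.3, 272.9, 0.54)] [(334.5, 245.3, 0.87)]
```

View pics/g4.png

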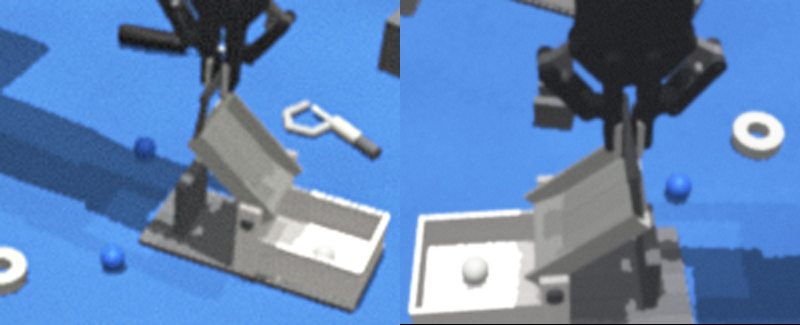

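The ball is in the catch tray at scene (400,193) / side (257,312), and the tray is tilted about 41°. Now I'll bring it down along the same arc.

>>> servo_tool(plan=[[[-0.0057,-0.0014,-0.0031,0,-1],[-0.0076,-0.0018,-0.0047,0,-1],[-0.0072,-0.0017,-0.0053,0,-1],[-0.0068,-0.0016,-0.0058,0,-1],[-0.0064,-0.0015,-0.0062,0,-1],[-0.006,-0.0014,-0.0067,0,-1],[-0.0054,-0.0013,-0.0071,0,-1],[-0.0051,-0.0012,-0.0074,0,-1]]])

```text
time_s: 7.7
eef_pos: [0.4562, 0.1781, 0.1425]
eef_rot: [0.0, 0.62, 0.784, -0.0]
wrist_force: [-8.8, -4.4, 11.8]
opening: 0.09
```

>>> servo_tool(plan=[[[-0.0028,-0.0007,-0.0049,0,-1],[-0.0027,-0.0007,-0.0049,0,-1],[-0.0024,-0.0006,-0.0051,0,-1],[-0.0022,-0.0005,-0.0052,0,-1],[0,0,0,0,-1],[0,0,0,0,-1]]])

```text
time_s: 8.3
eef_pos: [0.4461, 0.1758, 0.1216]
eef_rot: [-0.0, 0.62, 0.784, -0.0]
wrist_force: [-8.1, -3.7, 7.9]
opening: 0.091
```

```bash
python3 - <<'E'
from h import *
b=camera("side"); a=camera("scene"); o=get_obs(); print(o['time_s'],o['eef_pos'],o['wrist_force'],o['torque'],o['opening'])
for c in (a,b): print(pp(c,"ball_center"),pp(c,"ballstand_bar"))
ia=cv2.resize(a['img'][90:220,270:430],None,fx=2.5,fy=2.5,interpolation=2)
ib=cv2.resize(b['img'][180:342,220:420],None,fx=2,fy=2,interpolation=2)
cv2.imwrite("pics/g5.png",np.hstack([ia,np.vstack([ib,np.zeros((1,400,3),np.uint8)])[:325]]))
E
```

```text
8.4 [0.44609987 0.17577692 0.12164031] [-7.63064227 -3.50143328  7.57793142] [-0.61054264  1.04905462 -0.06095329] 0.09080177314232593
[(327.5, 151.1, 0.61), (400.3, 193.6, 0.6), (312.1, 192.0, 0.48)] [(330.0, 134.6, 0.59)]
[(406.6, 357.4, 0.74), (358.7, 272.9, 0.6), (257.6, 314.7, 0.52)] [(370.7, 272.7, 0.57)]
```

View pics/g5.png

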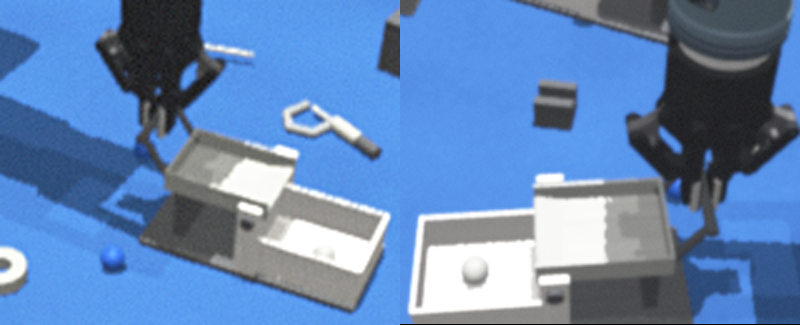

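It's back to the starting pose within 0.2 mm. I'll push slightly down to make sure it sits on the level stop.

>>> servo_tool(plan=[[[0,0,-0.002,0,-1],[0,0,-0.002,0,-1],[0,0,0,0,-1],[0,0,0,0,-1]]])

```text
time_s: 9.0
eef_pos: [0.4462, 0.1758, 0.1212]
eef_rot: [0.0, 0.62, 0.785, -0.001]
wrist_force: [-25.0, -7.2, 43.2]
opening: 0.093
```

The reading rose to 43 N with almost no further movement, so the tray is on its stop. I'll relieve the push, then open just enough to clear.

>>> servo_tool(plan=[[[0,0,0.002,0,-1],[0,0,0.001,0,-1],[0,0,0,0,-1],[0,0,0,0,-1]]])

```text
time_s: 9.4
eef_pos: [0.4461, 0.1758, 0.1215]
eef_rot: [0.0, 0.62, 0.784, -0.0]
wrist_force: [-12.0, -5.5, 15.7]
opening: 0.094
```

>>> servo_tool(plan=[[[0,0,0,0,0],[0,0,0,0,0],[0,0,0,0,0],[0,0,0,0,0],[0,0,0,0,0]]])

```text
time_s: 9.9
eef_pos: [0.4463, 0.1759, 0.1193]
eef_rot: [0.0, 0.621, 0.784, 0.0]
wrist_force: [0.3, -0.5, -0.1]
opening: 0.495
```

```bash
python3 - <<'E'
from h import *
b=camera("side"); a=camera("scene"); o=get_obs(); print(o['time_s'],o['eef_pos'],o['wrist_force'],o['opening'])
ia=cv2.resize(a['img'][90:220,270:430],None,fx=2.5,fy=2.5,interpolation=2)
ib=cv2.resize(b['img'][180:342,220:420],None,fx=2,fy=2,interpolation=2)
cv2.imwrite("pics/g6.png",np.hstack([ia,np.vstack([ib,np.zeros((1,400,3),np.uint8)])[:325]]))
E
```

```text
10.0 [0.44610754 0.17586679 0.11921773] [-0.26407119  0.03233267 -0.85830553] 0.50221455120241
```

View pics/g6.png

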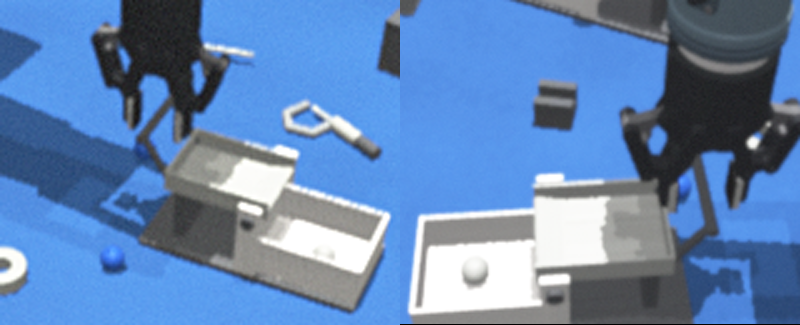

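The bar is free, the forces are near zero and the tray is level. Raising straight up.

>>> servo_tool(plan=[[[0,0,0.015,0,0],[0,0,0.025,0,0],[0,0,0.03,0,0],[0,0,0.03,0,0],[0,0,0.03,0,0],[0,0,0.015,0,0],[0,0,0,0,0],[0,0,0,0,0]]])

```text
time_s: 10.8
eef_pos: [0.4459, 0.1758, 0.2637]
eef_rot: [-0.0, 0.621, 0.784, -0.0]
wrist_force: [0.7, 0.4, -0.9]
opening: 0.498
```

```bash
python3 - <<'E'
from h import *
b=camera("side"); a=camera("scene"); o=get_obs(); print(o['time_s'],o['eef_pos'],o['wrist_force'],o['opening'])
b0=cv2.imread("pics/side0.png"); a0=cv2.imread("pics/scene0.png")
def w(x,s): return cv2.resize(x,None,fx=2.2,fy=2.2,interpolation=2)
im=np.vstack([np.hstack([w(a0[110:220,290:450],1),w(b0[240:350,220:400],1)]),np.hstack([w(a['img'][110:220,290:450],1),w(b['img'][240:350,220:400],1)])])
cv2.imwrite("pics/end.png",im)
for c in (a,b): print([pp(c,k) for k in("ball_center","ballstand_bar","ringstand_bar")])
pa,pb=pp(a,"ballstand_bar")[0],pp(b,"ballstand_bar")[0]; print(tri(a,pa,b,pb))
print(tri(a,(400.3,193.6),b,(257.6,314.0)))
E
```

```text
10.9 [0.44526157 0.17570945 0.26269939] [-0.44646873 -0.25000487 -0.12037937] 0.4973667197239286
[[(401.6, 194.1, 0.56), (313.1, 194.4, 0.51), (328.7, 150.3, 0.46)], [(330.9, 135.0, 0.97)], [(236.1, 219.7, 0.71)]]
[[(258.6, 311.5, 0.58), (403.5, 356.4, 0.54), (358.4, 271.0, 0.49)], [(371.2, 271.2, 0.79)], []]
[0.4453038  0.17238931 0.13071997]
[0.63400923 0.20846213 0.02139306]
```

View pics/end.png

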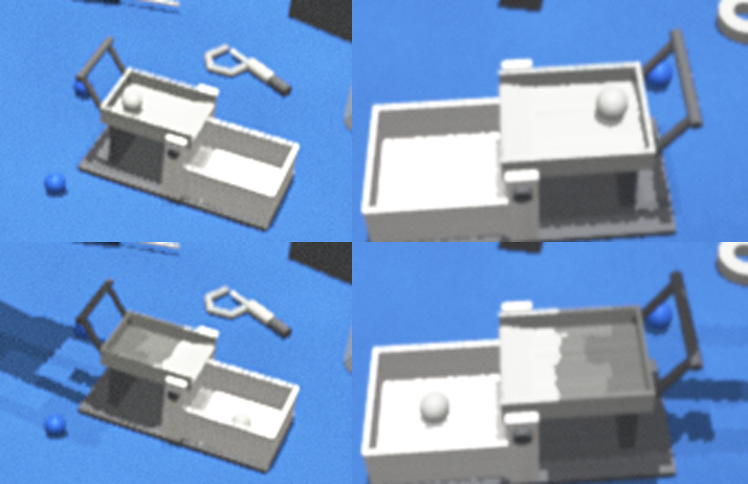

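Before/after views (top/bottom) show the ball in the catch tray, an empty tray and a released bar. I'll check the level quantitatively through the bar's dark pixels.

```bash
python3 - <<'E'
from h import *
b=camera("side");a=camera("scene")
b0=cv2.imread("pics/side0.png"); a0=cv2.imread("pics/scene0.png")
for n,i0,i1,(x0,y0,x1,y1) in (("side",b0,b['img'],(364,245,385,305)),("scene",a0,a['img'],(322,124,350,152))):
    for i in (i0,i1):
        g=i[y0:y1,x0:x1].astype(int); m=(g.max(2)-g.min(2)<45)&(g.max(2)<140)
        m=(m).astype(np.uint8); ys,xs=np.nonzero(m); print(n,m.sum(),xs.mean()+x0,ys.mean()+y0,ys.min()+y0,ys.max()+y0,xs.min()+x0,xs.max()+x0)
for n,i0,i1,(x0,y0,x1,y1) in (("side",b0,b['img'],(362,250,382,300)),("scene",a0,a['img'],(322,124,346,150))):
    r=[(i[y0:y1,x0:x1,0].astype(float)-i[y0:y1,x0:x1,2]) for i in (i0,i1)]
    f=[np.float32(x) for x in r]; print(n,"phase",cv2.phaseCorrelate(f[0],f[1],cv2.createHanningWindow(f[0].shape[::-1],cv2.CV_32F)))
    c=b if n=="side" else a
    B=np.array([.446,.1755,.125]); q=np.radians(5); u=np.array([.972,.234])
    dx,dz=.12*(1-np.cos(q))+.05*np.sin(q),.12*np.sin(q)-.05*(1-np.cos(q))
    print("5deg shift px",proj(c,B+[*u*dx,dz])-proj(c,B))
E
```

```text
side 166 369.644578313253 282.56024096385545 255 304 364 378
side 275 370.60727272727274 279.6618181818182 254 304 364 378
scene 101 337.2277227722772 141.009900990099 128 151 325 349
scene 154 337.6948051948052 140.97402597402598 127 151 325 349
side phase ((0.24179652082438707, 0.20640141614713414), 0.947818763256073)
5deg shift px [[-2.42973453 -3.9852095 ]]
scene phase ((-0.05209770096417188, 0.5607223945323838), 0.9764965191299533)
5deg shift px [[ 1.91394816 -2.90288014]]
```

The bar is within half a pixel of where it started, and 5° would show as 3–4 px, so the tray is level. Handing in.

```bash
python3 -c "
from bench import *
print(hand_in()); print(get_obs()['time_s'])"
```

```text
the job is handed in; nothing more can be done
None
the job is handed in; nothing more can be done
```

The ball is in the catch tray, its tipping tray is back down level, and the gripper has let go. I gripped that tray's bar, lifted it along its arc to about 41° and held it there until the ball had rolled over the lip. I then brought the tray back down onto its stop, opened the gripper and raised it clear. The job was handed in at about 11 s.

**Checks that passed:**
- **Ball:** both cameras show it in the catch tray, triangulated at about (0.634, 0.208, 0.021).
- **Level:** the bar images match the starting images to about 0.6 px (5° would show as 3–4 px).
- **Robot:** it stands clear of everything, with wrist force near zero.
- **Left alone:** I never touched the ring stand or the blue balls.

**Checks that disagreed or were incomplete:**
- **Force on the stop:** when I pressed the tray onto its stop, the wrist briefly read 43 N upward (about 50 N in all, against the 120 N limit). That load went through the gripped pads, and I eased it off before letting go. I could not measure separately whether it counts towards the 40 N limit on the arm and gripper body.
- **Bar height:** the last triangulation put the bar about 3 mm higher than the first one. I put that down to detector noise, since the direct image comparison shows no lift.
- **Ring stand:** the detector missed its bar in the last side picture. In the last scene picture it was found about 4 px sideways from before; I took that as noise and did not check further.

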